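# Present a grinding ball to the inspection camera

## Task

Focus the upward-looking inspection camera by turning its focus ring until the ring's lug lines up with the index line on the housing, and let go of it. Then pick up the small sample tray by its upright grip and carry it, without tipping the loose steel grinding ball out of its seat, touching the ball or knocking the camera, to hold it level and still with the ball centred over the lens, the ball's centre about 50 mm above the lens front. Finish while holding it there for the picture; leave the other things on the bench where they are.

Things in the scene. Friction and masses are not known exactly. Their poses are not given: they have to be found in the camera images.
- camera: upward-looking inspection camera fixed to the bench, 98 mm high: grey sensor housing 80x80 mm, top at z = 47 mm, on a foot plate 104x88x8 mm; above it a mount of 40 mm diameter (z 49 to 63), the black knurled focus ring (z 64 to 86) and the lens tube of 39 mm diameter (its front at z 98). Origin: centre of its underside, on the lens axis; z up along the lens axis; the index line lies towards its own -x
- focus_ring (a joint): angle of the focus ring about the upright lens axis in rad, 0 = lug at the index line, positive = lug turned anticlockwise seen from above; range -0.5 to 1.7, it starts between 0.5 and 1.3 and stays where it is left (friction about 0.06 N m). A thread lifts the lens tube 4 mm per rad
- ring_grip (a point): point on the lens axis at a good height to grip the focus ring, 76 mm above the bench; the ring is a cylinder of 51 mm diameter (to the tips of its ribs 53 mm), free all round except for its lug; the lens tube stands out 12 mm above the ring (up to 18 mm at the start)
- ring_lug (a point): the small metal lug of the focus ring, a bar 8 mm wide and 7 mm high that sticks out radially to 42 mm from the lens axis, close above the ring's underside; this point lies 36 mm from the axis, 72 mm above the bench
- index_mark (a point): the long white index line on the housing's top, 14x4 mm, radial, 26 to 40 mm from the lens axis; shorter, thinner scale lines run on from it anticlockwise
- lens_front (a point): centre of the lens front (the white light ring round the glass), on the lens axis, 98 mm above the bench when the ring is at its index
- tray: loose sample tray, 147 mm long, about 0.13 kg (0.8 to 1.3 times that): a dark steel-coloured disc of 60 mm diameter, its top 9 mm above the bench, joined by a stem 20 mm wide and 8 mm thick to an upright black grip. It lies flat on the bench. Origin: on its underside in the stem, x towards the disc (disc centre at x = +45 mm, grip centre at x = -50 mm), z up
- tray_grip (a point): where to hold the tray: centre of the upright grip, 34 mm above the tray's underside; the grip is 16 mm thick along the tray's y, 44 mm long along its x, its top 46 mm above the underside
- pocket (a point): centre of the ball when it is seated: on the disc's axis, 14.7 mm above the tray's underside. The pocket in the disc is 30 mm wide and 4 mm deep; in its floor is a through hole of 14 mm in which the ball sits loose; tipping beyond about 35 degrees rolls it out
- ball_center (a point): centre of the loose steel ball, 24 mm in diameter, 56 g, in the tray's pocket
- tape_roll: roll of tape lying on the bench, 62 mm across, 19 mm high, a bystander; origin at the centre of its underside
- forceps: steel forceps lying on the bench, 131 mm long, 8 mm high, a bystander
- marker_1: felt marker lying on the bench, 132 mm long, 14 mm high, a bystander
- timer: flat bench timer, 52x66x16 mm, a bystander. Behind it and the right half of the work stand two bench machines about 255 mm high, their fronts at about x = 0.58 m
Mind the look-alikes: they are no part of the job. Several things have the shape of the tray; the one meant has the colours described above.

How it is judged:
By the outcome, as a careful person would: the job done as asked, in the order asked, and still so for the second after the job is handed in, while the arm keeps its last pose, push and grip.
It also fails if it takes over 70 s, if anything falls off the work surface, if the arm or the gripper's body presses on something with over 40 N, if the wrist force passes 120 N, or if a joint passes its speed limit or range.

## Robot

A 6-joint arm with a two-finger parallel gripper is mounted at the origin on a cart in front of the work surface, level with it; the furniture and walls round the work are solid. World frame = base frame: x ahead of the robot, y to its left, z up, the work surface at z = 0. Lengths are in mm, angles in rad, forces in N, time in s.
With the tool pointing down it reaches from about 350 to 875 mm from the base axis. Payload 4.2 kg.
Tool frame: the origin (TCP) lies midway between the tips of the shut fingers; the grasp point (between the pads) lies 19 mm behind it; z points along the fingers, y is the line along which they close (so a half turn about z gives the same grasp; the last joint's range is limited). The gripper opens to 85 mm and grips with 20 to 120 N. Pads are 22 mm wide; open, the fingers measure 114 mm over their backs; the gripper's body (76 mm by 85 mm) begins 54 mm behind the grasp point. The pads swing forward as they close: fully open they stand 13 mm farther back than shut.
Start: joints at [-0.85, 0.385, 0.008, 0, -1.194, -0.259], TCP at [278.486, -559.504, 231.312] pointing down, gripper open.
Joint ranges: [-3.14, 3.14], [-1.21, 2.06], [-1.07, 1.41], [-3.16, 2.05], [-2.99, -0.16], [-3.1, 3.1]. Speed limits (rad/s): [2.79, 2.79, 3.14, 3.14, 3.14, 3.14].

## Interface

Orientations are given as a unit quaternion [x, y, z, w].
In Python, from bench import arm gives the robot as it stands. The module is installed in compiled form; this text tells all that it offers.
- The arm moves only by the shell command python3 -m handwheel 'ROWS' [OPENING]. ROWS is JSON, a list of rows, each an object of numbers: "x", "y", "z": the shift along the world's x, y, z each as a share of 20 cm, from -1 to 1; "ax", "ay", "az": the turn, a rotation vector about the world's x, y, z each as a share of 90 degrees, from -1 to 1. In form: [{"x": .., "y": .., "z": .., "ax": .., "ay": .., "az": ..}, ...]. A call has exactly 8 rows; each row shifts and turns the commanded pose from where the row before left it; what a row does not reach is not made up. A row lasts 1/10 s, in which the tool goes at most 50 mm and 8.59 degrees, less where a joint would pass 70% of its speed; a pose out of reach is approached as far as the arm can. A call with a number of a shift or a turn outside -1 to 1 is refused whole. A call with a gripper value outside its range is refused whole. OPENING is the opening, from -1 (shut) to 1 (fully open), set as the call begins (- or left out, the last holds). The fingers move at their own pace and stop on an object; the grip force is fixed at half the most. Time passes only in rows, so rows that do not move let the fingers close, or fill a call up. It gives the time, the measured TCP pose, the force, the opening and the grip force at its end, in the units of the state.
- arm.read_state(): the state, without advancing time (a new reading comes with each control period).
- arm.get_image(name): name is "scene" or "top" or "wrist"; returns the picture (420x560x3 uint8, red, green, blue); there is no depth.
- arm.camera_params(name): a dict with "K" (3x3 intrinsics, pixels), "position" and "orientation" of the camera in the world. Camera axes: x right, y down, z forward; pixel columns grow to the right and rows downward; lengths in mm; the calibration is good to about 2 mm. The wrist camera is an equidistant fisheye: a pixel r from the principal point sees the ray r / f radians off the axis. A picture is of the moment at which its call begins: read the wrist's pose just before it. camera_params takes no time and is no camera call; for the wrist camera it gives the pose at the moment of the call.
- arm.job_done(): hands the job in; it is judged then, once.
The state is a dict: "clock": time; "joints": joint angles; "joint_vel": joint speeds; "joint_efforts": joint torques, N m; "position": TCP position; "ee_rot": TCP orientation; "contact_force": force on the tool from outside, world axes, zero at the start; "wrist_torque": the same for the moment, N m; "gripper_width": finger opening in mm; "grasp_force": force on a finger pad.
Only numpy, scipy, OpenCV 4.12 (cv2) and the standard library are available. Lean on these libraries where they do the work, as an engineer would, in place of code of your own. Each camera call takes 0.05 s, during which the arm holds its last target. There are 200 camera calls.

## Working session

There is one attempt and no reset: what is moved stays moved. The work goes in short steps, Python scripts to look and compute and a shell command to move; the robot and the scene stay as the last step left them, time stands still between calls to the robot, and variables do not carry over. Pictures are saved under pics/ and viewed, at most 10 in all, crops included, and the job is handed in when it is done.

```bash
mkdir -p pics
cat > h.py <<'E'
from bench import arm
import numpy as np, cv2
from scipy.spatial.transform import Rotation as R
def snap(n,f):
    p=arm.camera_params(n); im=arm.get_image(n); cv2.imwrite('pics/'+f+'.png',im[:,:,::-1]); return im,p
def Rm(p):
    o=np.array(p['orientation'],float); return o if o.shape==(3,3) else R.from_quat(o).as_matrix()
def ray(p,u,v,n):
    K=np.array(p['K']); x=(u-K[0,2])/K[0,0]; y=(v-K[1,2])/K[1,1]
    if n=='wrist':
        r=np.hypot(x,y)+1e-12; d=np.array([x/r*np.sin(r),y/r*np.sin(r),np.cos(r)])
    else: d=np.array([x,y,1.])
    return Rm(p)@d
def at(p,u,v,z,n):
    d=ray(p,u,v,n); c=np.array(p['position']); return c+d*(z-c[2])/d[2]
def proj(p,X,n):
    K=np.array(p['K']); c=Rm(p).T@(np.array(X)-p['position'])
    if n=='wrist':
        t=np.arctan2(np.hypot(c[0],c[1]),c[2]); s=t/(np.hypot(c[0],c[1])+1e-12)
    else: s=1/c[2]
    return K[0,0]*c[0]*s+K[0,2],K[1,1]*c[1]*s+K[1,2]
def st():
    s=arm.read_state(); 
    for k in ('clock','position','ee_rot','contact_force','gripper_width','grasp_force','joints'): print(k,np.round(s[k],3))
E
python3 - <<'E'
from h import *
for n in('scene','top'):
    im,p=snap(n,n+'1'); print(n,{k:np.round(v,3).tolist() for k,v in p.items() if k in('K','position','orientation')})
st()
E
```

```text
scene {'K': [[380.701, 0.0, 280.125], [0.0, 380.701, 214.304], [0.0, 0.0, 1.0]], 'position': [-166.573, 335.989, 1010.042], 'orientation': [-0.469, 0.814, -0.301, 0.163]}
top {'K': [[436.654, 0.0, 283.229], [0.0, 436.654, 216.694], [0.0, 0.0, 1.0]], 'position': [183.098, -101.087, 1438.746], 'orientation': [0.741, -0.663, 0.072, -0.078]}
clock 0.1
position [ 278.255 -559.067  230.354]
ee_rot [-0.229  0.973  0.001 -0.   ]
contact_force [-0.109 -0.059 -0.348]
gripper_width 85.443
grasp_force 0.0
joints [-0.85   0.385  0.007 -0.    -1.194 -0.259]
```

View pics/top1.png

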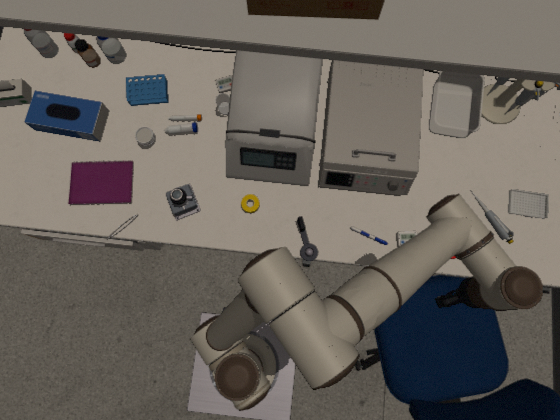

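View pics/scene1.png

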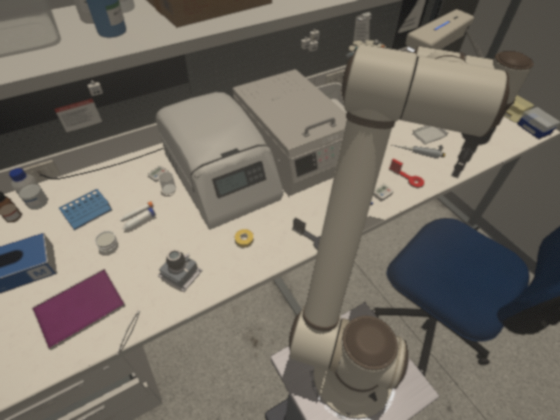

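Top view: the inspection camera is at (181,200), the tape at (250,203) and the marker at (368,235). Possible trays are the dark one with its grip at (301,225) and disc at (309,252), and a red one (scene 408,175; top ~(452,256), hidden by the arm). I choose the dark one and check it in a close crop.

Run:
```python
from h import *
im=cv2.imread('pics/top1.png')
a=cv2.resize(im[175:225,155:215],(480,400),interpolation=cv2.INTER_CUBIC)
b=cv2.resize(im[212:272,280:325],(300,400),interpolation=cv2.INTER_CUBIC)
cv2.imwrite('pics/crop1.png',np.hstack([a,b]))
p=arm.camera_params('top')
for nm,u,v,z in [('cam top',180,195,100),('housing',182,201,47),('grip',301,224,46),('disc',309,252,9),('tape',250,203,10)]: print(nm,np.round(at(p,u,v,z,'top')))
p=arm.camera_params('scene')
for nm,u,v,z in [('cam top',176,256,100),('grip',300,226,46),('red grip',398,166,46),('red disc',417,181,9),('tape',244,238,10)]: print(nm,np.round(at(p,u,v,z,'scene')))
```

```text
cam top [505. 260. 100.]
housing [498. 265.  47.]
grip [ 465. -132.   46.]
disc [ 382. -168.    9.]
tape [525.  46.  10.]
cam top [497. 270. 100.]
grip [ 449. -120.   46.]
red grip [ 509. -592.   46.]
red disc [ 437. -634.    9.]
tape [520.  48.  10.]
```

View pics/crop1.png

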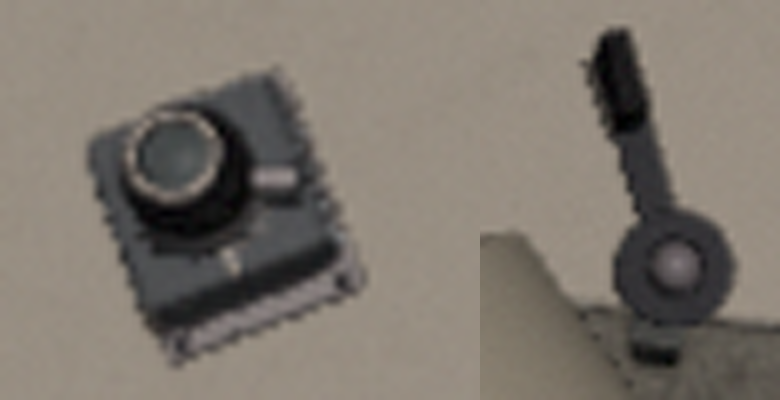

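The camera's lug points to image right at (189,197) in the top picture and its index line is at about (184,207), so the ring angle is roughly 1 rad. The dark disc with the black grip and the ball is the right tray. Next I move above the camera and look from close by.

```bash
python3 -m handwheel '[{"x":0.06,"y":0.235,"z":0.06},{"x":0.06,"y":0.235,"z":0.06},{"x":0.06,"y":0.235,"z":0.06},{"x":0.06,"y":0.235,"z":0.06},{"x":0.06,"y":0.235,"z":0},{"x":0.06,"y":0.235,"z":0},{"x":0.06,"y":0.235,"z":0},{"x":0.06,"y":0.235,"z":0}]' 1
python3 -m handwheel '[{"x":0.06,"y":0.235},{"x":0.06,"y":0.235},{"x":0.06,"y":0.235},{"x":0.06,"y":0.235},{"x":0.06,"y":0.235},{"x":0.06,"y":0.235},{"x":0,"y":0},{"x":0,"y":0}]'
python3 - <<'E'
from h import *
im,p=snap('wrist','w1'); st(); print(p)
s=arm.read_state(); print(R.from_quat(s['ee_rot']).as_matrix().round(2))
E
```

```text
clock 0.15
position [ 278.286 -559.117  230.467]
ee_rot [-0.229  0.973  0.001 -0.   ]
contact_force [ 0.998  0.308 -0.335]
gripper_width 85.318
grasp_force 0.0
joints [-0.85   0.385  0.007 -0.    -1.194 -0.259]
{'K': array([[325.1922621 ,   0.        , 275.70445906],
       [  0.        , 325.1922621 , 215.54181868],
       [  0.        ,   0.        ,   1.        ]]), 'position': array([ 211.60140507, -592.53336087,  372.42575937]), 'orientation': array([0.52052519, 0.84094748, 0.12631183, 0.07685166])}
[[-0.9  -0.45 -0.  ]
 [-0.45  0.9   0.  ]
 [ 0.    0.   -1.  ]]invalid input at $[0]: expected keys x, y, z, ax, ay, az
invalid input at $[0]: expected keys x, y, z, ax, ay, az
```

View pics/w1.png

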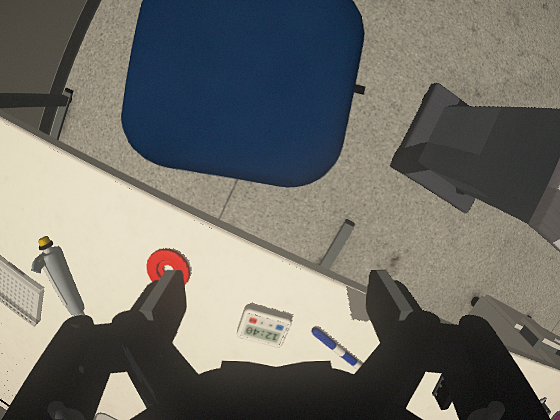

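That picture (red look-alike at (168,266), timer at (266,325)) shows the moves were refused, since every key is required. I send them again.

```bash
python3 -m handwheel '[{"x":0.06,"y":0.235,"z":0.06,"ax":0,"ay":0,"az":0},{"x":0.06,"y":0.235,"z":0.06,"ax":0,"ay":0,"az":0},{"x":0.06,"y":0.235,"z":0.06,"ax":0,"ay":0,"az":0},{"x":0.06,"y":0.235,"z":0.06,"ax":0,"ay":0,"az":0},{"x":0.06,"y":0.235,"z":0,"ax":0,"ay":0,"az":0},{"x":0.06,"y":0.235,"z":0,"ax":0,"ay":0,"az":0},{"x":0.06,"y":0.235,"z":0,"ax":0,"ay":0,"az":0},{"x":0.06,"y":0.235,"z":0,"ax":0,"ay":0,"az":0}]' 1
python3 -m handwheel '[{"x":0.06,"y":0.235,"z":0,"ax":0,"ay":0,"az":0},{"x":0.06,"y":0.235,"z":0,"ax":0,"ay":0,"az":0},{"x":0.06,"y":0.235,"z":0,"ax":0,"ay":0,"az":0},{"x":0.06,"y":0.235,"z":0,"ax":0,"ay":0,"az":0},{"x":0.06,"y":0.235,"z":0,"ax":0,"ay":0,"az":0},{"x":0.06,"y":0.235,"z":0,"ax":0,"ay":0,"az":0},{"x":0,"y":0,"z":0,"ax":0,"ay":0,"az":0},{"x":0,"y":0,"z":0,"ax":0,"ay":0,"az":0}]'
python3 - <<'E'
from h import *
im,p=snap('wrist','w2'); st()
E
```

```text
clock: 0.95
position: [374.3, -181.6, 279.4]
ee_rot: [-0.229, 0.974, -0.0, 0.0]
contact_force: [0.7, -0.2, -1.0]
gripper_width: 85.5
grasp_force: 0.0
clock: 1.75
position: [446.2, 99.3, 278.7]
ee_rot: [-0.23, 0.973, -0.0, -0.001]
contact_force: [0.4, 0.3, 0.3]
gripper_width: 85.3
grasp_force: 0.0
clock 1.8
position [446.053  98.384 278.898]
ee_rot [-0.229  0.973 -0.    -0.001]
contact_force [-0.294  0.416  0.024]
gripper_width 86.112
grasp_force 0.0
joints [ 0.574  0.059 -0.299 -0.    -1.214 -1.683]
```

View pics/w2.png

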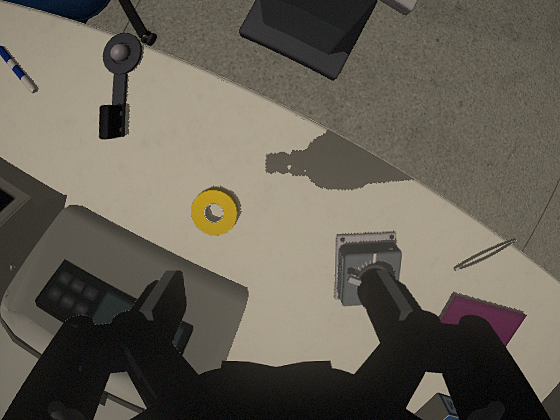

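Wrist view: the inspection camera is at (370,275), partly behind a finger, the tape at (215,211), the tray's ball at (120,50) and its grip at (112,120). I move so the wrist camera looks straight down on the lens.

```bash
python3 -m handwheel '[{"x":0.1,"y":0.18,"z":0,"ax":0,"ay":0,"az":0},{"x":0.1,"y":0.18,"z":0,"ax":0,"ay":0,"az":0},{"x":0.1,"y":0.18,"z":0,"ax":0,"ay":0,"az":0},{"x":0.1,"y":0.18,"z":0,"ax":0,"ay":0,"az":0},{"x":0.1,"y":0.18,"z":0,"ax":0,"ay":0,"az":0},{"x":0,"y":0,"z":0,"ax":0,"ay":0,"az":0},{"x":0,"y":0,"z":0,"ax":0,"ay":0,"az":0},{"x":0,"y":0,"z":0,"ax":0,"ay":0,"az":0}]'
python3 - <<'E'
from h import *
# tray from w2: reconstruct wrist pose then
s=arm.read_state()
p=arm.camera_params('wrist'); Rt=R.from_quat(s['ee_rot']).as_matrix()
off=Rt.T@(np.array(p['position'])-s['position']); rel=Rt.T@Rm(p); print(off.round(1)); print(rel.round(3))
Rw=R.from_quat([-.229,.973,0,-.001]).as_matrix()
q=dict(K=p['K'],position=np.array([446,98.4,278.9])+Rw@off,orientation=Rw@rel)
for n,u,v,z in [('ball',120,50,14.7),('disc',123,54,9),('grip',115,121,46),('tape',215,211,19)]: print(n,at(q,u,v,z,'wrist').round())
im,p=snap('wrist','w3'); st()
print(proj(p,[500,263,98],'wrist'))
E
```

```text
clock: 2.6
position: [546.2, 276.7, 279.6]
ee_rot: [-0.228, 0.974, -0.0, -0.0]
contact_force: [-0.6, -0.9, 1.0]
gripper_width: 85.2
grasp_force: 0.0
[  74.6   -0.  -142.1]
[[ 0.001 -0.956 -0.293]
 [ 1.     0.001  0.001]
 [-0.    -0.293  0.956]]
ball [ 377. -166.   15.]
disc [ 381. -162.    9.]
grip [ 461. -116.   46.]
tape [518.  47.  19.]
clock 2.65
position [546.208 276.708 279.927]
ee_rot [-0.228  0.974  0.     0.   ]
contact_force [ 0.031  0.048 -0.373]
gripper_width 85.241
grasp_force 0.0
joints [ 0.733  0.335  0.055  0.    -1.291 -1.844]
(np.float64(283.95882888169393), np.float64(146.22411208055647))
```

View pics/w3.png

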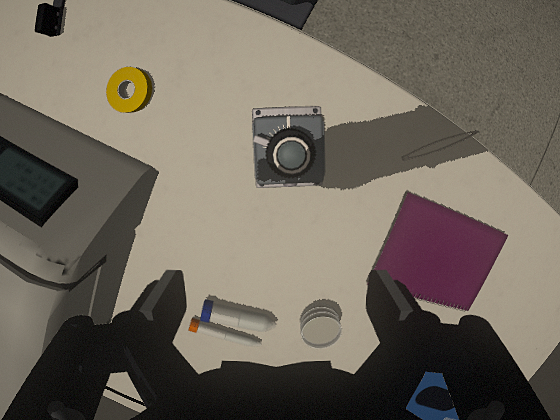

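Lens front is centred at (291,153), the index line at about (289,121), the lug at about (260,140), and there is a foot-plate edge with screws at y≈110. One enlarged crop will give exact pixels.

Run:
```python
import cv2
im=cv2.imread('pics/w3.png')[98:198,240:340]
cv2.imwrite('pics/c3.png',cv2.convertScaleAbs(cv2.resize(im,(600,600),interpolation=cv2.INTER_CUBIC),alpha=1.5))
```

```text
(no output)
```

View pics/c3.png

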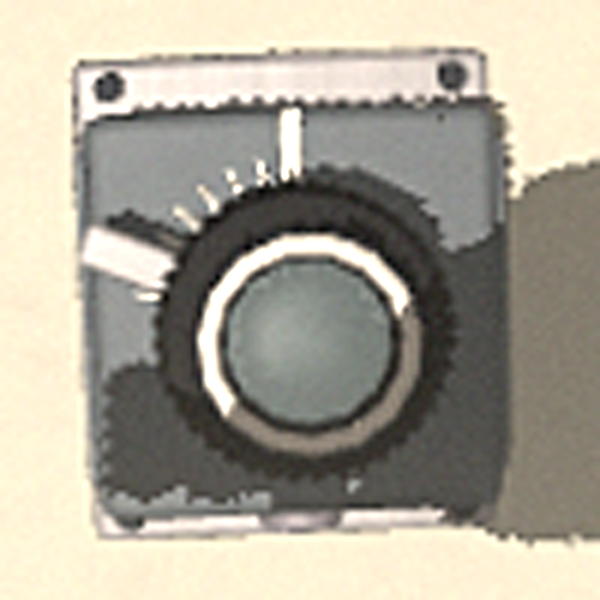

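Run:
```python
from h import *
p=arm.camera_params('wrist')
f=lambda u,v,z: at(p,240+u/6,98+v/6,z,'wrist')[:2]
ang=lambda d: np.degrees(np.arctan2(d[1],d[0]))
a0=0.9
for _ in range(4):
    c=f(311,343,98+4*a0)
    lo,li=f(92,247,75.5),f(168,277,75.5); io,ii=f(292,108,47),f(290,180,47)
    l=ang((lo+li)/2-c); i=ang((io+ii)/2-c); a0=np.radians(l-i)
print('axis',c,'lug r',np.hypot(*(lo-c)),'lug ang',l,ang(lo-li),'idx r',np.hypot(*(io-c)),np.hypot(*(ii-c)),'idx ang',i,ang(io-ii),'angle',a0)
e=[f(78,62,8),f(482,48,8),f(98,535,8)]
print('foot',ang(e[0]-e[1]),np.hypot(*(e[0]-e[1])),ang(e[0]-e[2]),np.hypot(*(e[0]-e[2])),'centre',(e[1]+e[2])/2)
s=arm.read_state(); print('tool y ang',ang(R.from_quat(s['ee_rot']).as_matrix()[:2,1]))
```

```text
axis [504.22558408 273.76241467] lug r 40.02387065894662 lug ang -84.05553503596502 -85.68992761179402 idx r 39.12796950548531 25.302680409732062 idx ang -151.30926501556192 -154.9164122967797 angle 1.1737990223911847
foot -61.12954723868253 84.6494068513454 -151.7642141804664 101.88712151546949 centre [504.14324045 273.31200086]
tool y ang 116.35901110941447
```

The axis is (504.2, 273.6), and the lens ring and foot plate agree on it. Lug radius 40 mm and index radii 25–39 mm match the sizes given. The ring angle is 1.17 rad. I turn the tool so the fingers straddle the lug, then centre it.

```bash
python3 -m handwheel '[{"x":-0.0265,"y":-0.002,"z":0,"ax":0,"ay":0,"az":0.095},{"x":-0.0265,"y":-0.002,"z":0,"ax":0,"ay":0,"az":0.095},{"x":-0.0265,"y":-0.002,"z":0,"ax":0,"ay":0,"az":0.095},{"x":-0.0265,"y":-0.002,"z":0,"ax":0,"ay":0,"az":0.095},{"x":-0.0265,"y":-0.002,"z":0,"ax":0,"ay":0,"az":0.095},{"x":-0.0265,"y":-0.002,"z":0,"ax":0,"ay":0,"az":0.095},{"x":-0.0265,"y":-0.002,"z":0,"ax":0,"ay":0,"az":0.095},{"x":-0.0265,"y":-0.002,"z":0,"ax":0,"ay":0,"az":0.095}]'
python3 -m handwheel '[{"x":0,"y":0,"z":-0.16,"ax":0,"ay":0,"az":0},{"x":0,"y":0,"z":-0.16,"ax":0,"ay":0,"az":0},{"x":0,"y":0,"z":-0.16,"ax":0,"ay":0,"az":0},{"x":0,"y":0,"z":-0.1,"ax":0,"ay":0,"az":0},{"x":0,"y":0,"z":-0.06,"ax":0,"ay":0,"az":0},{"x":0,"y":0,"z":0,"ax":0,"ay":0,"az":0},{"x":0,"y":0,"z":0,"ax":0,"ay":0,"az":0},{"x":0,"y":0,"z":0,"ax":0,"ay":0,"az":0}]'
python3 - <<'E'
from h import *
im,p=snap('wrist','w4'); st()
s=arm.read_state(); y=R.from_quat(s['ee_rot']).as_matrix()[:,1]; print(np.degrees(np.arctan2(y[1],y[0])))
for X in ([504.2,273.6,103],[504.2+4,273.6-40,75]): print(proj(p,X,'wrist'))
E
```

```text
clock: 3.45
position: [503.5, 273.9, 280.3]
ee_rot: [0.738, -0.675, 0.0, -0.001]
contact_force: [0.1, 0.5, -0.6]
gripper_width: 85.4
grasp_force: 0.0
clock: 4.25
position: [504.9, 275.7, 153.0]
ee_rot: [0.736, -0.676, 0.0, -0.002]
contact_force: [0.9, -0.2, 0.1]
gripper_width: 85.1
grasp_force: 0.0
clock 4.3
position [504.761 275.743 152.89 ]
ee_rot [ 0.736 -0.676  0.    -0.002]
contact_force [ 0.07   0.069 -0.191]
gripper_width 85.864
grasp_force 0.0
joints [ 0.782  0.367 -0.23   0.    -0.97  -0.697]
-175.13856849465813
(np.float64(277.13361523624775), np.float64(236.19563733250158))
(np.float64(276.32357134525114), np.float64(166.18277065691905))
```

View pics/w4.png

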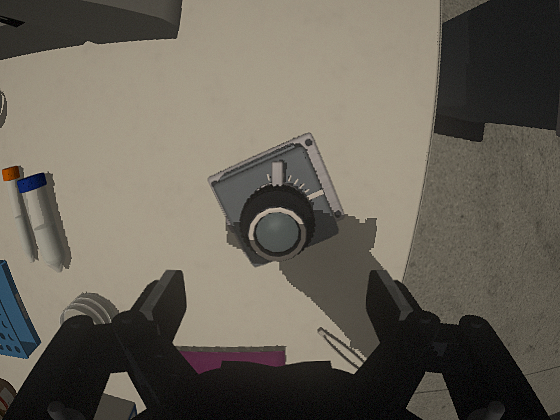

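The lens is at (277,232), the lug at (278,172) straddled by the open fingers, and the index line at (314,196). The lens row is about 4 px from the prediction, so I refine that with a circle fit.

Run:
```python
from h import *
im=cv2.imread('pics/w4.png'); p=arm.camera_params('wrist')
g=cv2.cvtColor(im,cv2.COLOR_BGR2GRAY)
c=cv2.HoughCircles(cv2.resize(g[195:270,240:315],None,fx=4,fy=4,interpolation=cv2.INTER_CUBIC),cv2.HOUGH_GRADIENT,1,20,param1=100,param2=25,minRadius=70,maxRadius=150)
for x,y,r in c[0][:4]:
    u,v=240+x/4,195+y/4; print(u,v,r/4,at(p,u,v,102.7,'wrist').round(1), 'exp r 19.5mm ->',abs(proj(p,[504,273.6,102.7],'wrist')[0]-proj(p,[523.5,273.6,102.7],'wrist')[0]))
```

```text
277.125 232.125 24.675 [504.3 270.9 102.7] exp r 19.5mm -> 30.763357315872412
277.375 237.375 25.225 [503.9 274.5 102.7] exp r 19.5mm -> 30.763357315872412
278.875 242.375 34.825 [502.6 277.8 102.7] exp r 19.5mm -> 30.763357315872412
272.625 234.375 24.25 [507.  272.7 102.7] exp r 19.5mm -> 30.763357315872412
```

```bash
python3 -m handwheel '[{"x":-0.003,"y":-0.015,"z":-0.1,"ax":0,"ay":0,"az":0},{"x":0,"y":0,"z":-0.1,"ax":0,"ay":0,"az":0},{"x":0,"y":0,"z":-0.1,"ax":0,"ay":0,"az":0},{"x":0,"y":0,"z":-0.08,"ax":0,"ay":0,"az":0},{"x":0,"y":0,"z":-0.06,"ax":0,"ay":0,"az":0},{"x":0,"y":0,"z":-0.035,"ax":0,"ay":0,"az":0},{"x":0,"y":0,"z":0,"ax":0,"ay":0,"az":0},{"x":0,"y":0,"z":0,"ax":0,"ay":0,"az":0}]'
python3 -m handwheel '[{"x":0,"y":0,"z":0,"ax":0,"ay":0,"az":0},{"x":0,"y":0,"z":0,"ax":0,"ay":0,"az":0},{"x":0,"y":0,"z":0,"ax":0,"ay":0,"az":0},{"x":0,"y":0,"z":0,"ax":0,"ay":0,"az":0},{"x":0,"y":0,"z":0,"ax":0,"ay":0,"az":0},{"x":0,"y":0,"z":0,"ax":0,"ay":0,"az":0},{"x":0,"y":0,"z":0,"ax":0,"ay":0,"az":0},{"x":0,"y":0,"z":0,"ax":0,"ay":0,"az":0}]' -1
```

```text
clock: 5.1
position: [504.0, 272.7, 57.0]
ee_rot: [0.737, -0.676, 0.0, -0.001]
contact_force: [0.1, 0.2, 0.6]
gripper_width: 85.4
grasp_force: 0.0
clock: 5.9
position: [504.6, 272.7, 57.6]
ee_rot: [0.737, -0.676, 0.001, -0.001]
contact_force: [1.9, -1.5, 5.9]
gripper_width: 49.7
grasp_force: 62.0
```

```bash
python3 -m handwheel '[{"x":0,"y":0,"z":0,"ax":0,"ay":0,"az":-0.08},{"x":0,"y":0,"z":0,"ax":0,"ay":0,"az":-0.08},{"x":0,"y":0,"z":0,"ax":0,"ay":0,"az":-0.08},{"x":0,"y":0,"z":0,"ax":0,"ay":0,"az":-0.08},{"x":0,"y":0,"z":0,"ax":0,"ay":0,"az":-0.08},{"x":0,"y":0,"z":0,"ax":0,"ay":0,"az":-0.08},{"x":0,"y":0,"z":0,"ax":0,"ay":0,"az":-0.08},{"x":0,"y":0,"z":0,"ax":0,"ay":0,"az":-0.08}]'
python3 -m handwheel '[{"x":0,"y":0,"z":0,"ax":0,"ay":0,"az":-0.05},{"x":0,"y":0,"z":0,"ax":0,"ay":0,"az":-0.05},{"x":0,"y":0,"z":0,"ax":0,"ay":0,"az":0},{"x":0,"y":0,"z":0,"ax":0,"ay":0,"az":0},{"x":0,"y":0,"z":0,"ax":0,"ay":0,"az":0},{"x":0,"y":0,"z":0,"ax":0,"ay":0,"az":0},{"x":0,"y":0,"z":0,"ax":0,"ay":0,"az":0},{"x":0,"y":0,"z":0,"ax":0,"ay":0,"az":0}]'
python3 - <<'E'
from h import *
snap('wrist','w5'); s=arm.read_state(); y=R.from_quat(s['ee_rot']).as_matrix()[:,1]; print(np.degrees(np.arctan2(y[1],y[0])),s['wrist_torque'])
p=arm.camera_params('wrist')
im=cv2.imread('pics/w5.png')
a=np.radians(-152.)
for r,z in((26,47),(40,47),(28,75.5),(42,75.5)): print(r,z,np.round(proj(p,[504.2+r*np.cos(a),272.8+r*np.sin(a),z],'wrist'),1))
cv2.imwrite('pics/c5.png',cv2.resize(im[120:300,180:380],(800,600) and (660,594),interpolation=cv2.INTER_CUBIC))
E
```

```text
clock: 6.7
position: [504.3, 272.8, 57.6]
ee_rot: [-0.317, 0.948, 0.0, 0.001]
contact_force: [-0.1, -0.9, 5.4]
gripper_width: 49.6
grasp_force: 62.3
clock: 7.5
position: [504.3, 272.8, 57.6]
ee_rot: [-0.244, 0.97, 0.0, 0.001]
contact_force: [0.3, -0.5, 5.7]
gripper_width: 49.6
grasp_force: 62.3
118.29111352398053 [-0.31686243 -0.19034978 -0.12011328]
26 47 [275.8 219. ]
40 47 [275.9 191.2]
28 75.5 [275.8 235.6]
42 75.5 [276.  202.4]
```

View pics/c5.png

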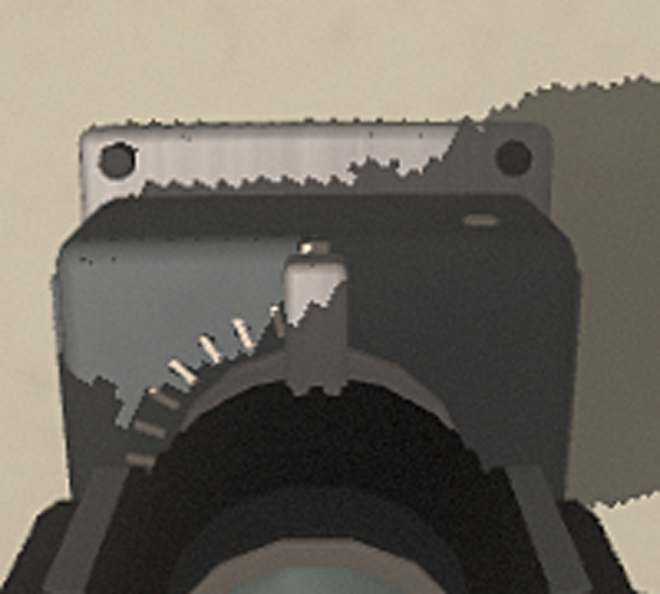

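The lug is centred at crop column 316 over the index line (314) and in line with the housing (screws mid 316), so the ring is aligned to within about 1°. I release it and rise straight up.

```bash
python3 -m handwheel '[{"x":0,"y":0,"z":0,"ax":0,"ay":0,"az":0},{"x":0,"y":0,"z":0,"ax":0,"ay":0,"az":0},{"x":0,"y":0,"z":0,"ax":0,"ay":0,"az":0},{"x":0,"y":0,"z":0,"ax":0,"ay":0,"az":0},{"x":0,"y":0,"z":0,"ax":0,"ay":0,"az":0},{"x":0,"y":0,"z":0,"ax":0,"ay":0,"az":0},{"x":0,"y":0,"z":0,"ax":0,"ay":0,"az":0},{"x":0,"y":0,"z":0,"ax":0,"ay":0,"az":0}]' 1
python3 -m handwheel '[{"x":0,"y":0,"z":0.05,"ax":0,"ay":0,"az":0},{"x":0,"y":0,"z":0.1,"ax":0,"ay":0,"az":0},{"x":0,"y":0,"z":0.15,"ax":0,"ay":0,"az":0},{"x":0,"y":0,"z":0.2,"ax":0,"ay":0,"az":0},{"x":0,"y":0,"z":0.2,"ax":0,"ay":0,"az":0},{"x":0,"y":0,"z":0.15,"ax":0,"ay":0,"az":0},{"x":0,"y":-0.1,"z":0.05,"ax":0,"ay":0,"az":0},{"x":0,"y":-0.2,"z":0,"ax":0,"ay":0,"az":0}]'
python3 -m handwheel '[{"x":0,"y":-0.2,"z":0,"ax":0,"ay":0,"az":0},{"x":0,"y":-0.2,"z":0,"ax":0,"ay":0,"az":0},{"x":0,"y":-0.2,"z":0,"ax":0,"ay":0,"az":0},{"x":0,"y":-0.2,"z":0,"ax":0,"ay":0,"az":0},{"x":-0.03,"y":-0.2,"z":0,"ax":0,"ay":0,"az":0},{"x":-0.03,"y":-0.2,"z":0,"ax":0,"ay":0,"az":0},{"x":-0.03,"y":-0.2,"z":0,"ax":0,"ay":0,"az":0},{"x":0,"y":-0.2,"z":0,"ax":0,"ay":0,"az":0}]'
python3 - <<'E'
from h import *
snap('wrist','w6'); st()
E
```

```text
clock: 8.35
position: [503.5, 272.3, 56.3]
ee_rot: [-0.244, 0.97, 0.0, -0.0]
contact_force: [0.6, 0.0, 0.3]
gripper_width: 85.1
grasp_force: 0.0
clock: 9.15
position: [504.2, 213.2, 238.6]
ee_rot: [-0.246, 0.969, 0.001, 0.002]
contact_force: [0.2, -0.4, -0.7]
gripper_width: 85.7
grasp_force: 0.0
clock: 9.95
position: [483.4, -109.7, 236.2]
ee_rot: [-0.244, 0.97, 0.0, -0.0]
contact_force: [0.7, 1.1, 0.8]
gripper_width: 85.3
grasp_force: 0.0
clock 10.0
position [ 483.451 -113.673  236.121]
ee_rot [-0.242  0.97  -0.    -0.001]
contact_force [ 0.435 -1.647  1.079]
gripper_width 85.57
grasp_force 0.0
joints [ 9.70e-02  1.62e-01 -2.90e-01  1.00e-03 -1.12e+00 -1.18e+00]
```

```bash
cat > tray.py <<'E'
from h import *
def ortho(im,p,z,c,half=75,s=4):
    n=int(2*half*s); out=np.zeros((n,n,2),np.float32)
    gx,gy=np.meshgrid(np.arange(n)/s-half+c[0],np.arange(n)/s-half+c[1])
    X=np.stack([gx,gy,np.full_like(gx,z)],-1)-np.array(p['position']); C=X@Rm(p); K=p['K']
    rho=np.hypot(C[...,0],C[...,1]); t=np.arctan2(rho,C[...,2])/rho
    return cv2.remap(im,(K[0,0]*C[...,0]*t+K[0,2]).astype(np.float32),(K[1,1]*C[...,1]*t+K[1,2]).astype(np.float32),cv2.INTER_LINEAR)
E
python3 - <<'E'
from tray import *
p=arm.camera_params('wrist'); im=arm.get_image('wrist'); cv2.imwrite('pics/w7.png',im[:,:,::-1])
s=4
def rects(z,c,half,th):
    o=ortho(im,p,z,c,half,s); g=cv2.cvtColor(o,cv2.COLOR_RGB2GRAY)
    m=(g<th).astype(np.uint8); m=cv2.morphologyEx(m,cv2.MORPH_OPEN,np.ones((5,5)))
    for k in cv2.findContours(m,cv2.RETR_EXTERNAL,cv2.CHAIN_APPROX_NONE)[0]:
        a=cv2.contourArea(k)/s/s
        if a>150:
            (x,y),(w,h),an=cv2.minAreaRect(k); print('z',z,'th',th,'area',round(a),'c',round(x/s-half+c[0],1),round(y/s-half+c[1],1),'wh',round(w/s,1),round(h/s,1),'ang',round(an,1))
    return o,g
for th in(25,35,45): o,g=rects(46,(463,-123),45,th)
cv2.imwrite('pics/g46.png',g)
for th in(70,90,110): o,g=rects(9,(380,-165),60,th)
cs=cv2.HoughCircles(cv2.GaussianBlur(g,(5,5),0),cv2.HOUGH_GRADIENT,1,30,param1=80,param2=25,minRadius=100,maxRadius=140)
if cs is not None:
  for x,y,r in cs[0][:3]: print('disc',x/s-60+380,y/s-60-165,r/s)
o14=ortho(im,p,14.7,(380,-165),30,8); g=cv2.cvtColor(o14,cv2.COLOR_RGB2GRAY)
cs=cv2.HoughCircles(cv2.GaussianBlur(g,(5,5),0),cv2.HOUGH_GRADIENT,1,30,param1=80,param2=20,minRadius=80,maxRadius=115)
if cs is not None:
  for x,y,r in cs[0][:3]: print('ball',x/8-30+380,y/8-30-165,r/8)
print(arm.read_state()['position'],p['position'])
E
```

```text
z 46 th 45 area 328 c 461.9 -133.8 wh 40.6 16.8 ang 20.4
z 9 th 70 area 643 c 326.1 -132.5 wh 54.5 12.2 ang 90.0
z 9 th 70 area 3252 c 396.6 -165.2 wh 90.5 58.8 ang 4.0
z 9 th 90 area 665 c 326.4 -132.6 wh 12.7 54.7 ang 0.0
z 9 th 90 area 3382 c 396.4 -165.2 wh 91.0 59.3 ang 3.9
z 9 th 110 area 7390 c 379.9 -165.1 wh 119.7 119.7 ang 90.0
disc 381.875 -168.625 27.4
[ 483.75629415 -111.62619559  235.93525142] [ 417.85075717 -148.52862353  378.37783793]
```

```bash
cat > fit.py <<'E'
from tray import *
from scipy.optimize import minimize
def model(p,q,shape,zb=0,th=None,F=4):
    x,y,a=q; c,s=np.cos(a),np.sin(a); m=np.zeros((shape[0]*F,shape[1]*F),np.uint8)
    W=lambda P:np.array([[*np.multiply(proj(p,[x+c*u-s*v,y+s*u+c*v,zb+z],'wrist'),F)] for u,v,z in P])
    t=np.linspace(0,2*np.pi,60,endpoint=False)
    bits=[[(45+30*np.cos(k),30*np.sin(k),z) for k in t for z in(0,9)],
          [(u,v,z) for u in(-50,20) for v in(-10,10) for z in(0,8)],
          [(u,v,z) for u in(-72,-28) for v in(-8,8) for z in(0,46)]]
    for b in bits: cv2.fillConvexPoly(m,cv2.convexHull(W(b).astype(np.float32)).astype(np.int32),1)
    return cv2.resize(m.astype(np.float32),(shape[1],shape[0]),interpolation=cv2.INTER_AREA)
def mask(im,p,seed,th):
    m=(cv2.cvtColor(im,cv2.COLOR_RGB2GRAY)<th).astype(np.uint8)
    n,l=cv2.connectedComponents(m); u,v=np.round(proj(p,seed,'wrist')).astype(int)
    k=(l==l[v,u]).astype(np.uint8); cs=cv2.findContours(k,cv2.RETR_EXTERNAL,cv2.CHAIN_APPROX_NONE)[0]
    return cv2.drawContours(np.zeros_like(k),cs,-1,1,-1).astype(np.float32)
def fit(im,p,q0,seed,th,zb=0):
    k=mask(im,p,seed,th)
    f=lambda d:np.abs(model(p,[q0[0]+d[0],q0[1]+d[1],q0[2]+d[2]/50],k.shape,zb)-k).sum()
    r=minimize(f,[0,0,0],method='Nelder-Mead',options=dict(initial_simplex=[[0,0,0],[6,0,0],[0,6,0],[0,0,6]],xatol=.05))
    return np.array([q0[0]+r.x[0],q0[1]+r.x[1],q0[2]+r.x[2]/50]),r.fun,k.sum()
E
python3 - <<'E'
from fit import *
p=arm.camera_params('wrist'); im=cv2.imread('pics/w7.png')[:,:,::-1].copy()
for th in(70,85):
    q,e,n=fit(im,p,[423,-149,np.radians(-157)],[405,-158,8],th)
    d=np.array([np.cos(q[2]),np.sin(q[2])]); print(th,q[:2].round(1),np.degrees(q[2]).round(2),'err',e,'of',n,'grip',q[:2]-50*d,'disc',q[:2]+45*d)
E
```

```text
70 [ 422.8 -146.5] -158.22 err 211.5625 of 3487.0 grip [ 469.20454331 -127.98489301] disc [ 380.9849682  -163.23126257]
85 [ 423.1 -146.2] -158.2 err 198.3125 of 3547.0 grip [ 469.54085533 -127.6282228 ] disc [ 381.336326   -162.91222777]
```

The silhouette fit shows the tray within 6% error: grip at (469.3, −127.8), yaw −158.2°. I descend to it.

```bash
python3 -m handwheel '[{"x":-0.036,"y":-0.04,"z":0,"ax":0,"ay":0,"az":-0.0345},{"x":-0.036,"y":-0.04,"z":-0.1,"ax":0,"ay":0,"az":-0.0345},{"x":0,"y":0,"z":-0.2,"ax":0,"ay":0,"az":0},{"x":0,"y":0,"z":-0.2,"ax":0,"ay":0,"az":0},{"x":0,"y":0,"z":-0.15,"ax":0,"ay":0,"az":0},{"x":0,"y":0,"z":-0.08,"ax":0,"ay":0,"az":0},{"x":0,"y":0,"z":0,"ax":0,"ay":0,"az":0},{"x":0,"y":0,"z":0,"ax":0,"ay":0,"az":0}]'
python3 - <<'E'
from fit import *
p=arm.camera_params('wrist'); im=arm.get_image('wrist').copy(); cv2.imwrite('pics/w8.png',im[:,:,::-1])
s=arm.read_state(); y=R.from_quat(s['ee_rot']).as_matrix()[:,1]; print(np.degrees(np.arctan2(y[1],y[0])),s['position'],y)
for th in(60,85):
    q,e,n=fit(im,p,[423,-146.4,np.radians(-158.2)],[405,-154,8],th)
    d=np.array([np.cos(q[2]),np.sin(q[2])]); print(q[:2].round(1),np.degrees(q[2]).round(2),'err',e,'of',n,'grip',q[:2]-50*d)
E
```

```text
clock: 10.85
position: [471.1, -123.7, 90.6]
ee_rot: [-0.191, 0.981, -0.0, -0.0]
contact_force: [1.1, -0.1, 0.7]
gripper_width: 85.4
grasp_force: 0.0
112.07778094582903 [ 471.66030259 -123.65935373   91.27772199] [-3.75864830e-01  9.26674209e-01 -7.34709712e-04]
[ 441.5 -185.9] -150.24 err 164094.0625 of 174414.0 grip [ 484.92538543 -161.06545785]
[ 422.4 -149.1] -158.02 err 27065.8125 of 36295.0 grip [ 468.77527334 -130.35596886]
```

```bash
python3 -m handwheel '[{"x":-0.01,"y":-0.021,"z":-0.05,"ax":0,"ay":0,"az":0},{"x":0,"y":0,"z":-0.1,"ax":0,"ay":0,"az":0},{"x":0,"y":0,"z":-0.1,"ax":0,"ay":0,"az":0},{"x":0,"y":0,"z":-0.08,"ax":0,"ay":0,"az":0},{"x":0,"y":0,"z":-0.045,"ax":0,"ay":0,"az":0},{"x":0,"y":0,"z":0,"ax":0,"ay":0,"az":0},{"x":0,"y":0,"z":0,"ax":0,"ay":0,"az":0},{"x":0,"y":0,"z":0,"ax":0,"ay":0,"az":0}]'
python3 -m handwheel '[{"x":0,"y":0,"z":0,"ax":0,"ay":0,"az":0},{"x":0,"y":0,"z":0,"ax":0,"ay":0,"az":0},{"x":0,"y":0,"z":0,"ax":0,"ay":0,"az":0},{"x":0,"y":0,"z":0,"ax":0,"ay":0,"az":0},{"x":0,"y":0,"z":0,"ax":0,"ay":0,"az":0},{"x":0,"y":0,"z":0,"ax":0,"ay":0,"az":0},{"x":0,"y":0,"z":0,"ax":0,"ay":0,"az":0},{"x":0,"y":0,"z":0,"ax":0,"ay":0,"az":0}]' -1
python3 -m handwheel '[{"x":0,"y":0,"z":0,"ax":0,"ay":0,"az":0},{"x":0,"y":0,"z":0,"ax":0,"ay":0,"az":0},{"x":0,"y":0,"z":0,"ax":0,"ay":0,"az":0},{"x":0,"y":0,"z":0,"ax":0,"ay":0,"az":0},{"x":0,"y":0,"z":0,"ax":0,"ay":0,"az":0},{"x":0,"y":0,"z":0,"ax":0,"ay":0,"az":0},{"x":0,"y":0,"z":0,"ax":0,"ay":0,"az":0},{"x":0,"y":0,"z":0,"ax":0,"ay":0,"az":0}]'
```

```text
clock: 11.7
position: [469.8, -127.9, 16.2]
ee_rot: [-0.191, 0.982, -0.0, 0.001]
contact_force: [-0.8, 0.2, 0.0]
gripper_width: 85.4
grasp_force: 0.0
clock: 12.5
position: [469.6, -127.9, 15.6]
ee_rot: [-0.191, 0.982, -0.0, 0.0]
contact_force: [-0.2, -0.3, 4.2]
gripper_width: 15.1
grasp_force: 58.9
clock: 13.3
position: [469.6, -127.9, 15.6]
ee_rot: [-0.191, 0.982, -0.0, 0.001]
contact_force: [-0.1, -0.2, 5.3]
gripper_width: 15.3
grasp_force: 59.1
```

Gripped. I lift gently.

```bash
python3 -m handwheel '[{"x":0,"y":0,"z":0.01,"ax":0,"ay":0,"az":0},{"x":0,"y":0,"z":0.02,"ax":0,"ay":0,"az":0},{"x":0,"y":0,"z":0.04,"ax":0,"ay":0,"az":0},{"x":0,"y":0,"z":0.06,"ax":0,"ay":0,"az":0},{"x":0,"y":0,"z":0.08,"ax":0,"ay":0,"az":0},{"x":0,"y":0,"z":0.1,"ax":0,"ay":0,"az":0},{"x":0,"y":0,"z":0.1,"ax":0,"ay":0,"az":0},{"x":0,"y":0,"z":0.1,"ax":0,"ay":0,"az":0}]'
python3 -m handwheel '[{"x":0,"y":0,"z":0.1,"ax":0,"ay":0,"az":0},{"x":0,"y":0.0,"z":0.1,"ax":0,"ay":0,"az":0},{"x":0,"y":0,"z":0.1,"ax":0,"ay":0,"az":0},{"x":0,"y":0,"z":0.08,"ax":0,"ay":0,"az":0},{"x":0,"y":0.02,"z":0.05,"ax":0,"ay":0,"az":0},{"x":0,"y":0.04,"z":0.02,"ax":0,"ay":0,"az":0},{"x":0,"y":0.06,"z":0,"ax":0,"ay":0,"az":0},{"x":0,"y":0.08,"z":0,"ax":0,"ay":0,"az":0}]'
```

```text
clock: 14.1
position: [468.4, -127.8, 118.2]
ee_rot: [-0.191, 0.982, 0.0, -0.0]
contact_force: [0.6, 0.4, -0.8]
gripper_width: 15.0
grasp_force: 58.3
clock: 14.9
position: [468.3, -87.0, 206.4]
ee_rot: [-0.191, 0.982, 0.0, -0.001]
contact_force: [0.3, 0.2, -3.0]
gripper_width: 15.0
grasp_force: 58.3
```

```bash
python3 -m handwheel '[{"x":0,"y":0.1,"z":0,"ax":0,"ay":0,"az":0},{"x":0,"y":0.12,"z":0,"ax":0,"ay":0,"az":0},{"x":0,"y":0.14,"z":0,"ax":0,"ay":0,"az":0},{"x":0,"y":0.15,"z":0,"ax":0,"ay":0,"az":0},{"x":0,"y":0.15,"z":0,"ax":0,"ay":0,"az":0},{"x":0,"y":0.15,"z":0,"ax":0,"ay":0,"az":0},{"x":0,"y":0.15,"z":0,"ax":0,"ay":0,"az":0},{"x":0,"y":0.15,"z":0,"ax":0,"ay":0,"az":0}]'
python3 -m handwheel '[{"x":0.01,"y":0.15,"z":0,"ax":0,"ay":0,"az":0},{"x":0.02,"y":0.14,"z":0,"ax":0,"ay":0,"az":0},{"x":0.04,"y":0.13,"z":0,"ax":0,"ay":0,"az":0},{"x":0.06,"y":0.12,"z":0,"ax":0,"ay":0,"az":0},{"x":0.07,"y":0.1,"z":0,"ax":0,"ay":0,"az":0},{"x":0.08,"y":0.08,"z":0,"ax":0,"ay":0,"az":0},{"x":0.08,"y":0.06,"z":0,"ax":0,"ay":0,"az":0},{"x":0.08,"y":0.05,"z":0,"ax":0,"ay":0,"az":0}]'
python3 -m handwheel '[{"x":0.07,"y":0.03,"z":0,"ax":0,"ay":0,"az":0},{"x":0.05,"y":0.01,"z":0,"ax":0,"ay":0,"az":0},{"x":0.03,"y":0,"z":0,"ax":0,"ay":0,"az":0},{"x":0.02,"y":0,"z":0,"ax":0,"ay":0,"az":0},{"x":0,"y":0,"z":0,"ax":0,"ay":0,"az":0},{"x":0,"y":0,"z":0,"ax":0,"ay":0,"az":0},{"x":0,"y":0,"z":0,"ax":0,"ay":0,"az":0},{"x":0,"y":0,"z":0,"ax":0,"ay":0,"az":0}]'
```

```text
clock: 15.7
position: [467.8, 135.9, 206.1]
ee_rot: [-0.192, 0.981, -0.0, -0.001]
contact_force: [0.4, -0.1, -1.8]
gripper_width: 15.2
grasp_force: 58.3
clock: 16.5
position: [556.3, 301.6, 205.4]
ee_rot: [-0.192, 0.981, -0.001, -0.002]
contact_force: [0.2, 0.3, -2.1]
gripper_width: 15.4
grasp_force: 58.3
clock: 17.3
position: [590.8, 308.0, 207.7]
ee_rot: [-0.191, 0.982, 0.0, 0.0]
contact_force: [0.4, -0.2, -1.9]
gripper_width: 15.0
grasp_force: 58.3
```

```bash
cat > ball.py <<'E'
from h import *
p=arm.camera_params('wrist'); im=arm.get_image('wrist'); cv2.imwrite('pics/b.png',im[:,:,::-1])
s=arm.read_state(); Rt=R.from_quat(s['ee_rot']).as_matrix(); t=np.array(s['position'])
e=t+95*Rt[:,0]; e[2]=t[2]-0.9
u,v=proj(p,e,'wrist'); dist=np.linalg.norm(e-p['position']); print('tcp',t.round(1),'exp ball',e.round(1),'px',round(u,1),round(v,1),'r',round(325.2*np.arcsin(12/dist),1))
x0,y0=int(u)-60,int(v)-60; g=cv2.cvtColor(im[max(y0,0):y0+120,x0:x0+120],cv2.COLOR_RGB2GRAY)
g=cv2.GaussianBlur(cv2.resize(g,None,fx=4,fy=4,interpolation=cv2.INTER_CUBIC),(7,7),0)
for lo,hi,z,n in((80,140,e[2],'ball'),(190,290,e[2]-5.7,'disc')):
    c=cv2.HoughCircles(g,cv2.HOUGH_GRADIENT,1,20,param1=60,param2=20,minRadius=lo,maxRadius=hi)
    for x,y,r in ([] if c is None else c[0][:3]):
        U,V=x0+x/4,max(y0,0)+y/4; print(n,'px',U,V,'r',r/4,'xy',at(p,U,V,z,'wrist').round(1))
E
python3 ball.py
```

```text
tcp [590.9 308.  207.6] exp ball [502.8 272.4 206.7] px 275.7 73.0 r 27.1
ball px 272.625 72.125 r 32.375 xy [502.9 271.  206.7]
ball px 277.625 71.875 r 30.15 xy [502.  272.9 206.7]
ball px 275.125 77.375 r 34.575 xy [504.7 272.9 206.7]
disc px 274.125 73.375 r 62.0 xy [502.5 271.5 201. ]
disc px 273.875 78.625 r 66.525 xy [504.8 272.3 201. ]
disc px 273.875 68.375 r 66.85 xy [500.3 270.5 201. ]
```

The ball is seated at the expected position (502.7, 272.2). I descend to the picture height, correcting by +1.5 / +0.6 mm.

```bash
python3 -m handwheel '[{"x":0.004,"y":0.002,"z":-0.02,"ax":0,"ay":0,"az":0},{"x":0.004,"y":0.001,"z":-0.04,"ax":0,"ay":0,"az":0},{"x":0,"y":0,"z":-0.05,"ax":0,"ay":0,"az":0},{"x":0,"y":0,"z":-0.05,"ax":0,"ay":0,"az":0},{"x":0,"y":0,"z":-0.05,"ax":0,"ay":0,"az":0},{"x":0,"y":0,"z":-0.04,"ax":0,"ay":0,"az":0},{"x":0,"y":0,"z":-0.03,"ax":0,"ay":0,"az":0},{"x":0,"y":0,"z":-0.013,"ax":0,"ay":0,"az":0}]'
python3 -m handwheel '[{"x":0,"y":0,"z":0,"ax":0,"ay":0,"az":0},{"x":0,"y":0,"z":0,"ax":0,"ay":0,"az":0},{"x":0,"y":0,"z":0,"ax":0,"ay":0,"az":0},{"x":0,"y":0,"z":0,"ax":0,"ay":0,"az":0},{"x":0,"y":0,"z":0,"ax":0,"ay":0,"az":0},{"x":0,"y":0,"z":0,"ax":0,"ay":0,"az":0},{"x":0,"y":0,"z":0,"ax":0,"ay":0,"az":0},{"x":0,"y":0,"z":0,"ax":0,"ay":0,"az":0}]'
python3 ball.py
```

```text
clock: 18.15
position: [592.4, 308.5, 147.7]
ee_rot: [-0.191, 0.982, -0.0, -0.001]
contact_force: [-0.2, 0.8, -0.8]
gripper_width: 15.1
grasp_force: 58.3
clock: 18.95
position: [592.7, 308.7, 148.7]
ee_rot: [-0.191, 0.982, -0.0, -0.0]
contact_force: [0.5, -0.2, -2.2]
gripper_width: 15.1
grasp_force: 58.3
tcp [592.7 308.7 148.7] exp ball [504.6 273.  147.8] px 275.6 72.9 r 27.0
ball px 275.375 72.125 r 32.1 xy [504.3 272.8 147.8]
ball px 270.125 71.875 r 30.175 xy [505.1 270.6 147.8]
ball px 273.875 77.875 r 34.85 xy [507.  273.2 147.8]
disc px 274.125 78.875 r 66.775 xy [506.7 273.1 142.1]
disc px 274.625 73.875 r 62.55 xy [504.5 272.5 142.1]
disc px 269.375 72.625 r 59.125 xy [504.8 270.1 142.1]
```

View pics/b.png

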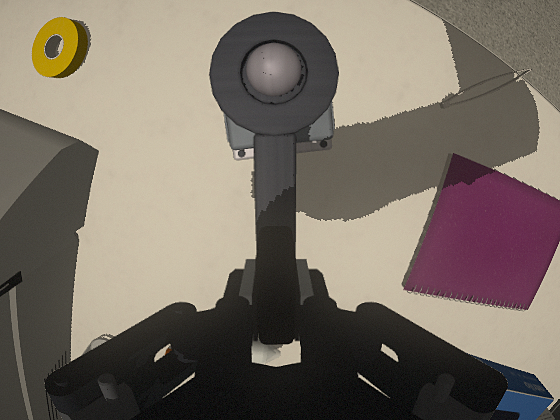

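The picture shows the ball seated in the pocket at (275,72), the disc level at (274,73), and the inspection camera directly below it. The tape is where it was. I hand the job in.

```bash
python3 -c "from bench import arm; print(arm.job_done())"
```

```text
the job is handed in; nothing more can be done
None
```

I turned the focus ring to its index line (within about 1°) and released it. The tray is held level and still with the seated ball over the lens at (504, 273) mm, about 50 mm above the lens front; the job was handed in at about 19 s.

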